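# Right the rocking bending form and slide it up to the stop rail

### The job

The wooden bending form lies on its round back, where it rocks at a touch: tip it over so that it settles with its flat side down on the table, and slide it along the table onto the blue mat until one of its long edges lies flush along the aluminium stop rail, with the form wholly between the mat's two white lines. Then let go. Tip and push it without lifting it clear of the table, and do not shift or knock over the pin bundles, the jar or the pliers.

Things in the scene. Friction and masses are not known exactly. Their poses are not given: they have to be found in the camera images.
- form_mid (a point): brown wooden bending form, 0.15 to 0.27 kg: 100 mm long, 80 mm wide, 26 mm thick; one side flat (paler), the other a round back of radius 50 mm. Point: its centre, 13 mm from flat face and from crown. y axis along its length; z axis square to the flat face, from it to the crown: down at the start, up when it lies flat side down. It starts on its back and rocks freely about its length when touched
- form_flat (a point): centre of the form's flat face, same axes. Beside each long edge of that face is a straight side square to it, 6 mm high; then the round back begins (its axis is 24 mm beyond this point, in -z). Both ends are flat. Tipped about its length it rolls on its back up to 53 degrees, then stands on the long edge, and topples over it past about 105 degrees. Friction on the table about 0.6
- mat: the form's place: blue mat painted on the table (no height) with a fixed aluminium stop rail 16 mm high, 16 mm thick, 170 mm long. Origin: on the table, below where the form's centre belongs; x axis square to the rail, towards it; y axis along it. Rail face at x = +40 mm; white lines along x at y = +-64 mm. It lies left or right, turned a little
- bundle_a_mid (a point): upright bundle of steel pins in a yellow band, 42 mm across, 45 mm tall, loose; point at its centre. Leave it alone. It stands beside the mat on its +y side
- bundle_b_mid (a point): upright bundle of steel pins in a yellow band, 42 mm across, 45 mm tall, loose; point at its centre. Leave it alone. It stands beside the mat on its -y side
- bundle_c_mid (a point): upright bundle of steel pins in a yellow band, 38 mm across, 40 mm tall, loose; point at its centre. Leave it alone. It stands off to one side
- jar_mid (a point): small glass jar with a red cap, 44 mm across, 50 mm tall, loose; point at its centre. Leave it alone
- pliers_mid (a point): pliers with yellow handles lying flat, about 140 mm long, 14 mm high, loose; x axis along them towards the jaws; point at the pivot. Leave them alone
- bowl: fixed shallow red bowl of pins, 112 mm across, 42 mm high, origin at the centre of its underside, on the side where the mat is not
Things that resemble listed ones, but are neither listed nor needed, are in the scene too. Of the things like the mat, leave any that is orange or pink; of the rest the larger one is meant.

How it is judged (in metres and radians):
On the way:
1. the form lies still with its flat side down on the table (angle between form_mid's own z axis and vertical below 0.08 rad and height (world z) of form_mid below 0.018 m), for 0.2 s.
At the end, for the whole second after the job is handed in: the form lies flat side down on the table (within 0.08 rad, its centre lower than 18 mm), at rest, a long edge against the rail (within 5 mm) and parallel to it within 0.06 rad, its centre within 16 mm of the middle between the white lines (all of step 1 and x of form_mid in the frame of mat between -0.005 and 0.004 m and y of form_mid in the frame of mat between -0.016 and 0.016 m and angle between the y axis of form_mid and the y axis of mat, either way round below 0.06 rad); the robot touches nothing.
It fails at once if the form is lifted clear of the table (its centre above 75 mm; tipping it over raises it to 42 mm) (height (world z) of form_mid above 0.075 m).
It fails at once if a pin bundle, the jar or the pliers is shifted by more than 20 mm or knocked over (distance of any of bundle_a_mid, bundle_b_mid, bundle_c_mid, jar_mid, pliers_mid from where it was at the start of the episode above 0.02 m or angle between any of bundle_a_mid, bundle_b_mid, bundle_c_mid, jar_mid, pliers_mid's own z axis and vertical above 0.5 rad).
It also fails if it takes over 72 s, if anything falls off the work surface, if the arm or the gripper's body presses on something with over 40 N, if the wrist force passes 120 N, or if a joint passes its speed limit or range.

### The arm

A 7-joint arm with a two-finger parallel gripper is mounted at the origin on the work surface. World frame = base frame: x ahead of the robot, y to its left, z up, the work surface at z = 0. Lengths are in mm, angles in rad, forces in N, time in s.
With the tool pointing down it reaches from about 425 to 1025 mm from the base axis. Payload 9.4 kg.
Tool frame: the origin (TCP) lies midway between the tips of the shut fingers; the grasp point (between the pads) lies 19 mm behind it; z points along the fingers, y is the line along which they close (so a half turn about z gives the same grasp; the last joint's range is limited). The gripper opens to 93 mm and grips with 3 to 60 N. Pads are 15 mm wide; open, the fingers measure 128 mm over their backs; the gripper's body (75 mm by 188 mm) begins 65 mm behind the grasp point.
Start: joints at [1.202, 0.599, -0.003, 1.599, 0.002, 0.943, -0.08], TCP at [208.555, -694.355, 218.618] pointing down, gripper open.
Joint ranges: [-2.57, 2.57], [-0.35, 1.97], [-1.29, 1.29], [0.11, 2.56], [-1.05, 4.19], [0.11, 1.86], [-2.63, 2.63]. Speed limits (rad/s): [2.22, 2.22, 3.01, 3.01, 3.14, 3.14, 3.14].

### API

Orientations are given as a unit quaternion [w, x, y, z].
In Python, from station import arm gives the robot as it stands.
- The arm moves only by the shell command python3 -m handwheel 'ROWS'. ROWS is JSON, a list of rows, each a list of 3 entries, a list of its own where there are three numbers: the turn, a rotation vector about the tool's x, y, z in rad, then the shift along the tool's x, y, z in cm, then the opening in per cent of the stroke, from 0 (shut) to 100 (fully open). A call has exactly 10 rows; each row shifts and turns the commanded pose from where the row before left it, along the tool's axes as they then stand; what a row does not reach is not made up. A row lasts 1/12 s, in which the tool goes at most 41.7 mm and 7.16 degrees, less where a joint would pass 70% of its speed; a pose out of reach is approached as far as the arm can. A call with a gripper value outside its range is refused whole. The fingers move at their own pace and stop on an object; the grip force is fixed at half the most. Time passes only in rows, so rows that do not move let the fingers close, or fill a call up. It gives the time, the measured TCP pose, the force, the opening and the grip force at its end, in the units of the state.
- arm.read_state(): the state, without advancing time (a new reading comes with each control period).
- arm.grab_frame(name): name is "side" or "top"; returns the picture (400x640x3 uint8, red, green, blue); there is no depth.
- arm.camera_info(name): a dict with "fx", "fy", "cx", "cy" (pixels), "world_from_camera" (4x4, takes a point from camera to world coordinates). Camera axes: x right, y down, z forward; pixel columns grow to the right and rows downward; lengths in mm; the calibration is good to about 2 mm. A picture is of the moment at which its call begins. camera_info takes no time and is no camera call.
- arm.finish_job(): hands the job in; it is judged then, once.
The state is a dict: "time": time; "q": joint angles; "qvel": joint speeds; "joint_torque": joint torques, N m; "tcp_pos": TCP position; "orientation": TCP orientation; "wrist_force": force on the tool from outside, world axes, zero at the start; "moment": the same for the moment, N m; "opening": opening from 0.0 (shut) to 1.0 (fully open); "grip_force": force on a finger pad.
Only numpy, scipy, OpenCV 4.12 (cv2) and the standard library are available. Lean on these libraries where they do the work, as an engineer would, in place of code of your own. Each camera call takes 0.05 s, during which the arm holds its last target. There are 200 camera calls.

## Working session

There is one attempt and no reset: what is moved stays moved. The work goes in short steps, Python scripts to look and compute and a shell command to move; the robot and the scene stay as the last step left them, time stands still between calls to the robot, and variables do not carry over. Pictures are saved under pics/ and viewed, at most 13 in all, crops included, and the job is handed in when it is done.

```bash
mkdir -p pics; ls; python3 - <<'E'
from station import arm
import cv2
for n in("top","side"):
    cv2.imwrite(f"pics/{n}0.png",arm.grab_frame(n)[:,:,::-1]); print(n,arm.camera_info(n))
print(arm.read_state())
E
```

```text
pics
top {'fx': 396.7635819060354, 'fy': 396.7635819060354, 'cx': 323.0374979087968, 'cy': 194.16135747213934, 'world_from_camera': array([[ 1.42769596e-02, -9.82755976e-01,  1.84355253e-01,
         2.90459410e+02],
       [-9.99685292e-01, -1.78327342e-02, -1.76439752e-02,
        -8.85559995e+01],
       [ 2.06272802e-02, -1.84045332e-01, -9.82701293e-01,
         1.20743272e+03],
       [ 0.00000000e+00,  0.00000000e+00,  0.00000000e+00,
         1.00000000e+00]])}
side {'fx': 516.2488620973631, 'fy': 516.2488620973631, 'cx': 318.631268649288, 'cy': 196.2131446006437, 'world_from_camera': array([[-7.43314527e-01, -4.67469488e-01,  4.78493252e-01,
        -1.88153944e+02],
       [-6.68917709e-01,  5.25529971e-01, -5.25706523e-01,
         6.95671272e+02],
       [-5.71078571e-03, -7.10837905e-01, -7.03332681e-01,
         1.09067393e+03],
       [ 0.00000000e+00,  0.00000000e+00,  0.00000000e+00,
         1.00000000e+00]])}
{'time': 0.1, 'q': array([ 1.20230268,  0.60001117, -0.00252609,  1.60004925,  0.00180532,
        0.94290076, -0.07983734]), 'qvel': array([-4.01437636e-05, -2.11574193e-03, -5.69117650e-04, -2.60790565e-03,
       -7.43409906e-04,  1.96660198e-03, -2.51838272e-03]), 'joint_torque': array([ 5.22376227e-03, -7.66553736e+01,  1.50226660e+00, -2.52937764e+01,
       -5.22916170e-02,  1.36247033e-02,  1.02359941e-04]), 'tcp_pos': array([ 208.41036224, -693.9441184 ,  217.87132785]), 'orientation': array([-6.62107555e-04,  9.89374966e-01,  1.45384699e-01, -1.69075054e-04]), 'wrist_force': array([-0.44297459,  0.05957634, -0.50541253]), 'moment': array([ 0.01476426, -0.00702645, -0.0551459 ]), 'grip_force': 0.0, 'opening': 1.0024682775750564}
```

View pics/top0.png

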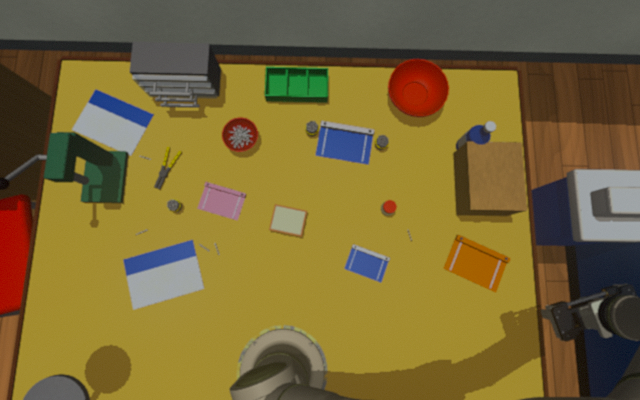

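View pics/side0.png

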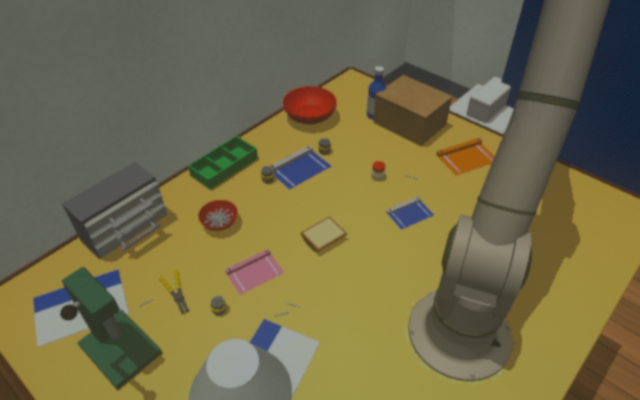

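The top view shows the form at (289,221), the target blue mat at (345,145) with its rail on the far side, bundles at (312,128), (382,142) and (175,206), the jar at (390,208), the pliers at (168,168) and the bowl at (240,135). The blue mat at (367,264) is the smaller decoy. The side view agrees: form at (324,235), mat at (300,168).

```bash
cat > h.py <<'E'
from station import arm
import cv2,numpy as np
def px2w(n,uv,z):
    c=arm.camera_info(n);T=c["world_from_camera"]
    uv=np.atleast_2d(uv).astype(float)
    d=np.c_[(uv[:,0]-c["cx"])/c["fx"],(uv[:,1]-c["cy"])/c["fy"],np.ones(len(uv))]@T[:3,:3].T
    o=T[:3,3]; s=(z-o[2])/d[:,2]
    return (o+d*s[:,None])[:,:2]
def hsv(n): 
    return cv2.cvtColor(arm.grab_frame(n),cv2.COLOR_RGB2HSV)
def big(m,box):
    x0,y0,x1,y1=box;k=np.zeros_like(m);k[y0:y1,x0:x1]=m[y0:y1,x0:x1]
    c=cv2.findContours(k,cv2.RETR_EXTERNAL,cv2.CHAIN_APPROX_NONE)[0]
    return max(c,key=cv2.contourArea)[:,0]
def rect(w):
    r=cv2.minAreaRect(w.astype(np.float32)); return r,cv2.boxPoints(r).round(1)
def ori():
    from scipy.spatial.transform import Rotation as R
    q=arm.read_state()["orientation"]; return R.from_quat(q[[1,2,3,0]]).as_matrix()
E
python3 - <<'E'
from h import *
for n,fb,mb,p in(("top",(262,198,315,245),(310,118,380,170),[(210,10)]),("side",(295,210,355,258),(262,140,338,192),0)):
    H=hsv(n)
    c=tuple((289,221) if n=="top" else (323,232)); print(n,"form hsv",H[c[1],c[0]],"table",H[c[1]+40,c[0]+10])
    blue=cv2.inRange(H,(100,120,60),(130,255,255))
    b=big(blue,mb); print("blue",rect(px2w(n,b,0)))
    form=cv2.inRange(H,(0,0,30),(179,150,255))
    f=big(form,fb); print("formpale px",cv2.boundingRect(f),rect(px2w(n,f,26)))
    dark=cv2.bitwise_not(cv2.inRange(H,(21,170,60),(30,255,255)))
    f=big(dark,fb); print("nontable",cv2.boundingRect(f),rect(px2w(n,f,26)))
I=arm.grab_frame("top")[:,:,::-1]; J=arm.grab_frame("side")[:,:,::-1]
a=cv2.resize(I[100:250,255:415],None,fx=4,fy=4,interpolation=2)[:600]
b=cv2.resize(J[130:270,250:410],None,fx=4,fy=4,interpolation=2)
cv2.imwrite("pics/a.png",a);cv2.imwrite("pics/b.png",b)
for k,uv,z in(("bunA",(312,128),22),("bunB",(382,142),22),("bunC",(175,206),20),("jar",(390,208),40),("bowl",(240,135),30),("pliers",(166,175),7)): print(k,px2w("top",uv,z))
E
```

```text
top form hsv [ 33  46 165] table [ 24 183 163]
blue (((677.81787109375, -174.15753173828125), (119.52597045898438, 93.69569396972656), 81.30219268798828), array([[ 622.5, -226.1],
       [ 715.1, -240.3],
       [ 733.2, -122.2],
       [ 640.5, -108. ]], dtype=float32))
formpale px (270, 205, 36, 31) (((432.281005859375, -5.326541900634766), (96.49019622802734, 76.02587127685547), 79.06029510498047), array([[385.8, -45.5],
       [460.4, -59.9],
       [478.8,  34.8],
       [404.1,  49.3]], dtype=float32))
nontable (269, 204, 38, 33) (((430.83782958984375, -6.177768707275391), (102.86402130126953, 83.2332534790039), 79.01123809814453), array([[380.2, -48.7],
       [461.9, -64.6],
       [481.5,  36.4],
       [399.8,  52.2]], dtype=float32))
side form hsv [ 27  91 160] table [ 26 146 159]
blue (((677.6834716796875, -174.17747497558594), (112.51426696777344, 84.9593505859375), 81.13177490234375), array([[ 627. , -223.2],
       [ 711. , -236.3],
       [ 728.3, -125.1],
       [ 644.4, -112. ]], dtype=float32))
formpale px (295, 210, 60, 48) (((428.2091064453125, -7.1505279541015625), (164.62045288085938, 170.45193481445312), 41.723331451416016), array([[ 310.1,    1.7],
       [ 423.5, -125.5],
       [ 546.4,  -16. ],
       [ 432.9,  111.2]], dtype=float32))
nontable (295, 210, 60, 48) (((429.54608154296875, -5.932670593261719), (168.4293212890625, 170.55577087402344), 41.67094421386719), array([[ 309.9,    1.8],
       [ 423.3, -125.6],
       [ 549.1,  -13.6],
       [ 435.8,  113.8]], dtype=float32))
bunA [[723.31861335 -72.20439662]]
bunB [[ 682.12592816 -291.86203362]]
bunC [[468.95761495 334.50699072]]
jar [[ 471.07196325 -310.02849342]]
bowl [[692.81144377 149.77876716]]
pliers [[566.93923638 374.62232843]]
```

View pics/a.png

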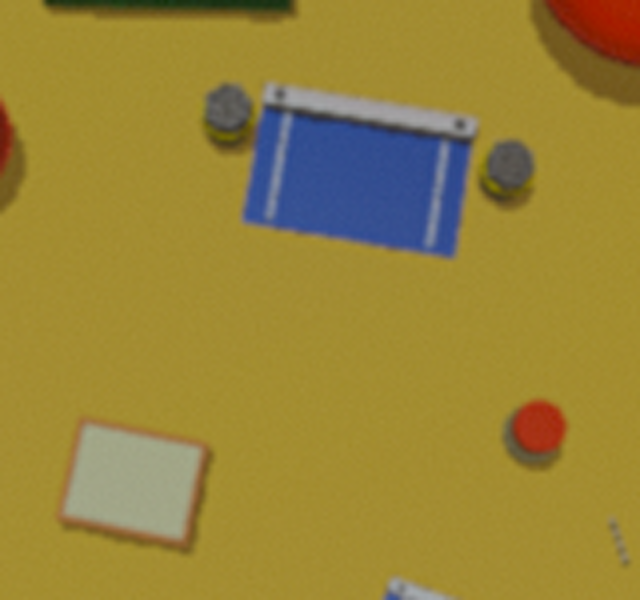

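View pics/b.png

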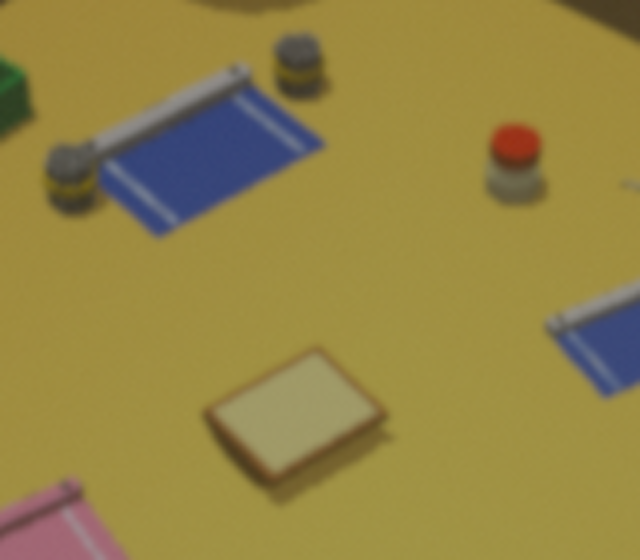

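Crop a (4×, offset (255,100)): the rail's near bottom edge runs (263,104)–(472,137), the white lines are near x≈280 and x≈437, and the form's pale face spans (82,420)–(207,445)–(186,545)–(62,518). Crop b shows the form level on its back, with free floor all round it. There is no room to tip it near the base. So the plan is to grip it across its width, slide it to just before the mat, lift its far edge from under so it topples towards the robot, then push it to the rail with two fingers.

```bash
cat >> h.py <<'E'
from scipy.spatial.transform import Rotation as R
def go(p,ydeg,tilt=0):
    """tool y at world azimuth ydeg, tool pointing down, then turned by tilt (deg) about tool y"""
    s=arm.read_state();M=ori();a=np.radians(ydeg)
    y=np.array([np.cos(a),np.sin(a),0]);z=np.array([0,0,-1.]);x=np.cross(y,z)
    T=np.c_[x,y,z]@R.from_rotvec([0,np.radians(tilt),0]).as_matrix()
    d=np.array(p)-s["tcp_pos"]
    print("turn",R.from_matrix(M.T@T).as_rotvec().round(3),"shift before turn cm",(M.T@d/10).round(2),"after turn",(T.T@d/10).round(2),"t",s["time"],"tcp",s["tcp_pos"].round(1),"F",s["wrist_force"].round(1),"op",round(s["opening"],2),"q",s["q"].round(2))
E
python3 - <<'E'
from h import *
H=hsv("top")
blue=cv2.inRange(H,(100,120,60),(130,255,255))
w=cv2.inRange(H,(0,0,120),(179,110,255))
# inner blue width column-wise edges -> rail face line, near edge
b=big(blue,(310,118,380,170)); W=px2w("top",b,0)
yaw=np.radians(-8.7);ex=np.array([np.cos(yaw),np.sin(yaw)]);ey=np.array([-ex[1],ex[0]])
o=np.array([678,-174.]); L=np.c_[(W-o)@ex,(W-o)@ey]
k=(abs(L[:,1])<55)
far=L[k&(L[:,0]>0)];near=L[k&(L[:,0]<0)]
print("far fit",np.polyfit(far[:,1],far[:,0],1),"near",np.polyfit(near[:,1],near[:,0],1),"y range",L[:,1].min(),L[:,1].max())
# rail top by grey pixels at z=16
c=big(w,(310,115,382,145));V=px2w("top",c,16);l=np.c_[(V-o)@ex,(V-o)@ey];print("rail?",l.min(0),l.max(0),rect(V))
c2=[(327.5,128),(322,154.5),(366.25,135.5),(362.5,161.75)];V=px2w("top",c2,0);print("lines",np.c_[(V-o)@ex,(V-o)@ey].round(1))
go([432,-6,150],-11)
E
```

```text
far fit [-3.47711003e-03  4.44395922e+01] near [-1.54097603e-03 -4.54863410e+01] y range -60.21484470323613 60.11912929761447
rail? [ 39.17772685 -86.61006732] [63.23467826 85.8192552 ] (((732.3046264648438, -182.66058349609375), (172.3998565673828, 23.924304962158203), 83.91716003417969), array([[ 711.3, -267.1],
       [ 735.1, -269.6],
       [ 753.3,  -98.2],
       [ 729.5,  -95.7]], dtype=float32))
lines [[ 45.9  60.2]
 [-43.8  63. ]
 [ 42.4 -65.8]
 [-45.3 -66.7]]
turn [-0.    -0.    -1.087] shift before turn cm [ 41.2  -59.48   6.86] after turn [71.83  8.8   6.84] t 0.35 tcp [ 208.5 -694.3  218.4] F [-0.3 -0.   0.6] op 1.0 q [ 1.2   0.6  -0.    1.6   0.    0.94 -0.08]
```

```bash
python3 -m handwheel '[[[0,0,0],[2.06,-2.974,0.2],100],[[0,0,0],[2.06,-2.974,0.2],100],[[0,0,0],[2.06,-2.974,0.2],100],[[0,0,0],[2.06,-2.974,0.2],100],[[0,0,0],[2.06,-2.974,0.2],100],[[0,0,0],[2.06,-2.974,0.2],100],[[0,0,0],[2.06,-2.974,0.2],100],[[0,0,0],[2.06,-2.974,0.2],100],[[0,0,0],[2.06,-2.974,0.2],100],[[0,0,0],[2.06,-2.974,0.2],100]]' && python3 -m handwheel '[[[0,0,0],[2.06,-2.974,0.2],100],[[0,0,0],[2.06,-2.974,0.2],100],[[0,0,0],[2.06,-2.974,0.2],100],[[0,0,0],[2.06,-2.974,0.2],100],[[0,0,0],[2.06,-2.974,0.2],100],[[0,0,0],[2.06,-2.974,0.2],100],[[0,0,0],[2.06,-2.974,0.2],100],[[0,0,0],[2.06,-2.974,0.2],100],[[0,0,0],[2.06,-2.974,0.2],100],[[0,0,0],[2.06,-2.974,0.2],100]]' && python3 -m handwheel '[[[0,0,-0.1087],[0,0,0],100],[[0,0,-0.1087],[0,0,0],100],[[0,0,-0.1087],[0,0,0],100],[[0,0,-0.1087],[0,0,0],100],[[0,0,-0.1087],[0,0,0],100],[[0,0,-0.1087],[0,0,0],100],[[0,0,-0.1087],[0,0,0],100],[[0,0,-0.1087],[0,0,0],100],[[0,0,-0.1087],[0,0,0],100],[[0,0,-0.1087],[0,0,0],100]]'; python3 -c "
from h import *
go([431.5,-6,4],-11)"
```

```text
time: 1.18
tcp_pos: [320.5, -348.7, 198.8]
orientation: [0.0, 0.989, 0.145, 0.0]
wrist_force: [1.3, 0.0, -0.2]
opening: 0.997
grip_force: 0.0
time: 2.02
tcp_pos: [432.5, -4.4, 178.8]
orientation: [0.0, 0.989, 0.145, 0.0]
wrist_force: [1.5, -0.5, -0.1]
opening: 1.001
grip_force: 0.0
time: 2.85
tcp_pos: [432.2, -6.2, 178.8]
orientation: [0.0, 0.77, 0.638, 0.0]
wrist_force: [-0.2, 0.1, -0.1]
opening: 1.001
grip_force: 0.0
turn [ 0.001 -0.     0.005] shift before turn cm [ 1.000e-02 -8.000e-02  1.748e+01] after turn [ 1.000e-02 -7.000e-02  1.748e+01] t 2.85 tcp [432.2  -6.2 178.8] F [-0.2  0.1 -0.1] op 1.0 q [ 0.19  0.34 -0.4   2.27  0.24  0.57 -0.58]
```

```bash
python3 -m handwheel '[[[0,0,0],[0,-0.03,2.5],100],[[0,0,0],[0,-0.03,2.5],100],[[0,0,0],[0,0,2.5],100],[[0,0,0],[0,0,2.5],100],[[0,0,0],[0,0,2],100],[[0,0,0],[0,0,1.5],100],[[0,0,0],[0,0,1.3],100],[[0,0,0],[0,0,1],100],[[0,0,0],[0,0,1],100],[[0,0,0],[0,0,0.5],100]]' ; python3 - <<'E'
from h import *
go([431.5,-6,4],-11)
I=arm.grab_frame("side")[:,:,::-1]
cv2.imwrite("pics/c.png",cv2.resize(I[150:300,240:420],None,fx=4,fy=4,interpolation=2))
E
```

```text
time: 3.68
tcp_pos: [431.3, -6.2, 9.2]
orientation: [0.0, 0.771, 0.636, -0.001]
wrist_force: [0.5, -0.6, 0.7]
opening: 0.999
grip_force: 0.0
turn [-0.001  0.002  0.   ] shift before turn cm [0.03 0.02 0.52] after turn [0.02 0.02 0.52] t 3.6833 tcp [431.3  -6.2   9.2] F [ 0.5 -0.6  0.7] op 1.0 q [-0.03  0.67 -0.13  2.41  0.87  0.11 -1.19]
```

View pics/c.png

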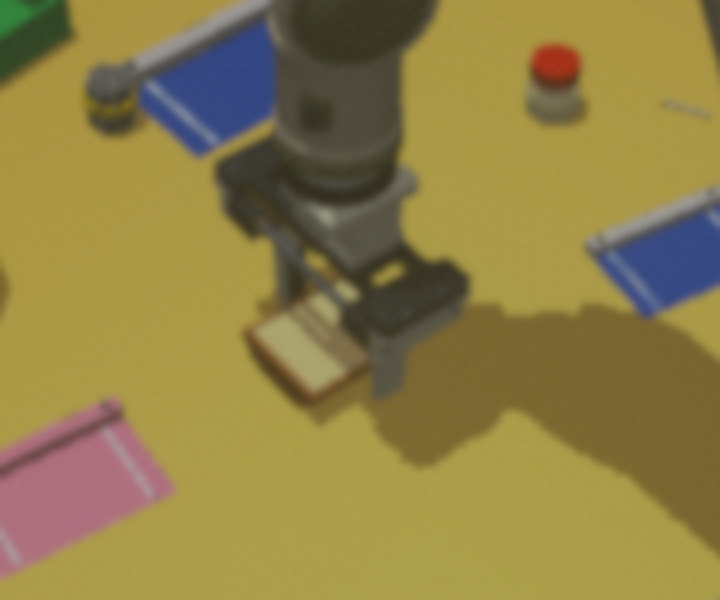

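The crop shows the fingers straddling the form: near finger at (388,370), far finger at (285,275). I go slightly lower, then close.

```bash
python3 -m handwheel '[[[0,0,0],[0,0,0.3],100],[[0,0,0],[0,0,0],80],[[0,0,0],[0,0,0],70],[[0,0,0],[0,0,0],70],[[0,0,0],[0,0,0],70],[[0,0,0],[0,0,0],70],[[0,0,0],[0,0,0],70],[[0,0,0],[0,0,0],70],[[0,0,0],[0,0,0],70],[[0,0,0],[0,0,0],70]]' ; python3 - <<'E'
from h import *
M=np.array([682.5,-174.7]);a=np.radians(-8.7);ex=np.array([np.cos(a),np.sin(a)])
p=M-112*ex; print(p)
go([*p,7],-8.7)
E
```

```text
time: 4.57
tcp_pos: [431.6, -6.5, 7.1]
orientation: [0.0, 0.772, 0.636, -0.0]
wrist_force: [2.3, -0.3, 6.2]
opening: 0.853
grip_force: 30.0
[ 571.78868468 -157.75878813]
turn [ 0.     0.001 -0.04 ] shift before turn cm [-12.17  16.65   0.03] after turn [-1.283e+01  1.615e+01  1.000e-02] t 4.5667 tcp [431.6  -6.5   7.1] F [ 2.3 -0.3  6.2] op 0.85 q [-0.02  0.68 -0.14  2.41  0.95  0.11 -1.27]
```

```bash
python3 -m handwheel '[[[0,0,0],[-0.3,0.4,-0.05],70],[[0,0,0],[-0.9,1.25,0],70],[[0,0,0],[-0.9,1.25,0],70],[[0,0,0],[-0.9,1.25,0],70],[[0,0,0],[-0.9,1.25,0],70],[[0,0,0],[-0.9,1.25,0],70],[[0,0,0],[-0.9,1.25,0],70],[[0,0,0],[-0.9,1.25,0],70],[[0,0,0],[-0.9,1.25,0],70],[[0,0,0],[-0.9,1.25,0],70]]' && python3 -m handwheel '[[[0,0,0],[-0.9,1.25,0],70],[[0,0,0],[-0.9,1.25,0],70],[[0,0,0],[-0.9,1.25,0],70],[[0,0,0],[-0.87,1.25,0],70],[[0,0,-0.01],[0,0,0],70],[[0,0,-0.01],[0,0,0],70],[[0,0,-0.01],[0,0,0],70],[[0,0,-0.01],[0,0,0],70],[[0,0,0],[0,0,0],70],[[0,0,0],[0,0,0],70]]'; python3 - <<'E'
from h import *
go([571.8,-157.8,7],-8.7)
E
```

```text
time: 5.4
tcp_pos: [528.9, -111.7, 7.2]
orientation: [-0.001, 0.772, 0.636, -0.001]
wrist_force: [-1.4, 2.0, -0.3]
opening: 0.853
grip_force: 30.0
time: 6.23
tcp_pos: [570.9, -155.0, 7.3]
orientation: [-0.0, 0.758, 0.652, -0.001]
wrist_force: [-0.1, 0.3, -1.0]
opening: 0.855
grip_force: 30.0
turn [-0.002  0.001  0.001] shift before turn cm [-0.26  0.13  0.03] after turn [-0.26  0.13  0.03] t 6.2333 tcp [ 570.9 -155.     7.3] F [-0.1  0.3 -1. ] op 0.86 q [ 0.51  0.79 -0.51  2.02  0.77  0.53 -0.72]
```

```bash
python3 -m handwheel '[[[0,0,0],[-0.25,0.1,0.05],70],[[0,0,0],[0,0,0],75],[[0,0,0],[0,0,0],90],[[0,0,0],[0,0,0],100],[[0,0,0],[0,0,0],100],[[0,0,0],[0,0,0],100],[[0,0,0],[0,0,-1],100],[[0,0,0],[0,0,-3],100],[[0,0,0],[0,0,-3],100],[[0,0,0],[0,0,-3],100]]' && python3 -m handwheel '[[[0,0,0],[0,0,-3],100],[[0,0,-0.12],[0,0,0],100],[[0,0,-0.12],[0,0,0],100],[[0,0,-0.12],[0,0,0],50],[[0,0,-0.12],[0,0,0],50],[[0,0,0],[0,0,0],50],[[0,0,0],[0,0,0],50],[[0,0,0],[0,0,0],50],[[0,0,0],[0,0,0],50],[[0,0,0],[0,0,0],50]]'; python3 - <<'E'
from h import *
go([571.8,-157.8,7],81.3)
E
```

```text
time: 7.07
tcp_pos: [572.0, -157.9, 108.4]
orientation: [-0.0, 0.759, 0.652, -0.001]
wrist_force: [-0.1, -0.5, -0.3]
opening: 1.0
grip_force: 0.0
time: 7.9
tcp_pos: [572.5, -158.1, 137.1]
orientation: [0.0, 0.583, 0.813, -0.001]
wrist_force: [0.3, 0.6, -0.6]
opening: 0.548
grip_force: 0.0
turn [-0.002  0.    -1.092] shift before turn cm [ 0.07 -0.04 13.01] after turn [ 0.08  0.02 13.01] t 7.9 tcp [ 572.5 -158.1  137.1] F [ 0.3  0.6 -0.6] op 0.55 q [ 0.71  0.67 -0.81  1.94  0.67  0.82 -0.16]
```

```bash
python3 -m handwheel '[[[0,0,-0.1092],[0,0,0],50],[[0,0,-0.1092],[0,0,0],50],[[0,0,-0.1092],[0,0,0],50],[[0,0,-0.1092],[0,0,0],50],[[0,0,-0.1092],[0,0,0],50],[[0,0,-0.1092],[0,0,0],50],[[0,0,-0.1092],[0,0,0],50],[[0,0,-0.1092],[0,0,0],50],[[0,0,-0.1092],[0,0,0],50],[[0,0,-0.1092],[0,0,0],50]]' && python3 -m handwheel '[[[0,0,0],[-2.5,0,0],50],[[0,0,0],[-2.5,0,0],50],[[0,0,0],[-2.5,0,0],50],[[0,0.1164,0],[0,0,0],50],[[0,0.1164,0],[0,0,0],50],[[0,0.1164,0],[0,0,0],50],[[0,0.1164,0],[0,0,0],50],[[0,0.1164,0],[0,0,0],50],[[0,0.1164,0],[0,0,0],50],[[0,0,0],[0,0,0],50]]'; python3 - <<'E'
from h import *
M=np.array([682.5,-174.7]);a=np.radians(-8.7);ex=np.array([np.cos(a),np.sin(a)])
go([*(M-47*ex),7],81.3,40)
I=arm.grab_frame("side")[:,:,::-1]
cv2.imwrite("pics/d.png",cv2.resize(I[80:260,220:420],None,fx=3.3,fy=3.3,interpolation=2))
E
```

```text
time: 8.73
tcp_pos: [572.5, -158.1, 136.9]
orientation: [-0.0, 0.073, 0.997, -0.001]
wrist_force: [0.0, -0.8, -0.1]
opening: 0.504
grip_force: 0.0
time: 9.57
tcp_pos: [646.9, -168.5, 132.5]
orientation: [-0.347, 0.071, 0.935, 0.025]
wrist_force: [-0.8, 0.1, -1.8]
opening: 0.502
grip_force: 0.0
turn [-0.002 -0.012 -0.001] shift before turn cm [-7.36 -0.05 10.23] after turn [-7.24 -0.08 10.32] t 9.5667 tcp [ 646.9 -168.5  132.5] F [-0.8  0.1 -1.8] op 0.5 q [ 0.56  1.12 -0.93  1.21  0.54  1.84  1.06]
```

View pics/d.png

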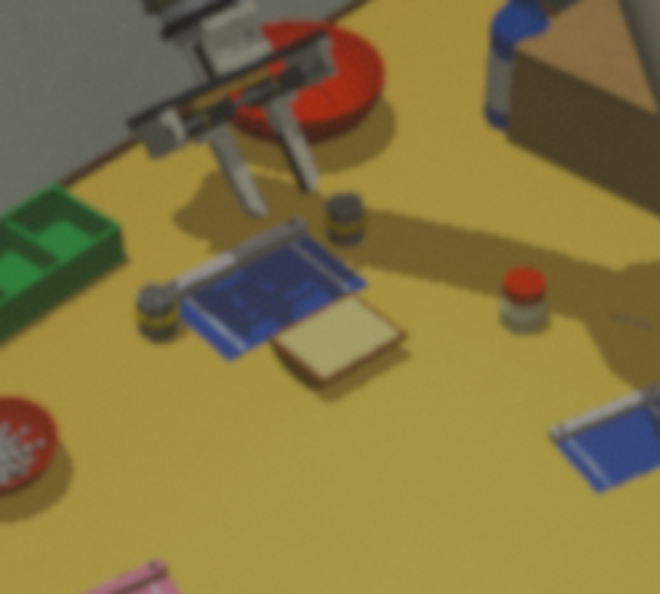

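The crop shows the gripper tilted inwards over the rail. The form lies level at about (340,338), parallel to the mat, and the bundles and jar are undisturbed. I measure the form once more.

```bash
cat >> h.py <<'E'
M0=np.array([682.5,-174.7]);A=np.radians(-8.7);EX=np.array([np.cos(A),np.sin(A)]);EY=np.array([-EX[1],EX[0]])
def tomat(w): w=np.atleast_2d(w); return np.c_[(w-M0)@EX,(w-M0)@EY].round(1)
def mw(x,y=0): return M0+x*EX+y*EY
E
python3 - <<'E'
from h import *
for n,box in(("side",(295,165,350,205)),("top",(300,155,375,205))):
    H=hsv(n); m=cv2.inRange(H,(18,20,110),(45,120,255)); f=big(m,box); r,p=rect(px2w(n,f,26))
    print(n,cv2.boundingRect(f),r[1],tomat(r[0]),tomat(p).tolist())
E
```

```text
side (304, 165, 36, 29) (115.2134780883789, 73.03910827636719) [[-111.4   -9.3]] [[-146.4, -67.8], [-73.4, -66.0], [-76.4, 49.2], [-149.4, 47.3]]
top (322, 162, 33, 27) (92.47846984863281, 71.30835723876953) [[-112.1    2.2]] [[-147.5, -44.2], [-76.2, -43.8], [-76.7, 48.7], [-148.0, 48.3]]
```

```bash
python3 - <<'E'
from h import *
go([*mw(-50,2),12],81.3,40)
E
```

```text
turn [-0.002  0.001  0.   ] shift before turn cm [-6.93  0.17 10.43] after turn [-6.95  0.15 10.42] t 9.7167 tcp [ 646.8 -168.7  136.5] F [0.2 0.4 0.4] op 0.5 q [ 0.56  1.12 -0.94  1.21  0.54  1.83  1.06]
```

```bash
python3 -m handwheel '[[[0,0,0],[-0.87,0.02,1.3],50],[[0,0,0],[-0.87,0.02,1.3],50],[[0,0,0],[-0.87,0.02,1.3],50],[[0,0,0],[-0.87,0.02,1.3],50],[[0,0,0],[-0.87,0.02,1.3],50],[[0,0,0],[-0.87,0.02,1.3],50],[[0,0,0],[-0.87,0.02,1.3],50],[[0,0,0],[-0.87,0.02,1.3],50],[[0,0,0],[0,0,0],50],[[0,0,0],[0,0,0],50]]' ; python3 - <<'E'
from h import *
go([*mw(-68,2),12],81.3,40)
E
```

```text
time: 10.55
tcp_pos: [632.8, -165.9, 11.3]
orientation: [-0.342, 0.071, 0.937, 0.025]
wrist_force: [-0.2, 0.5, 0.6]
opening: 0.501
grip_force: 0.0
turn [-0.002 -0.003  0.   ] shift before turn cm [1.38 0.08 1.08] after turn [1.39 0.08 1.07] t 10.55 tcp [ 632.8 -165.9   11.3] F [-0.2  0.5  0.6] op 0.5 q [ 0.56  1.23 -0.9   1.28  0.62  1.68  1.04]
```

```bash
python3 -m handwheel '[[[0,0,0],[0.28,0,0.22],50],[[0,0,0],[0.28,0,0.22],50],[[0,0,0],[0.28,0,0.22],50],[[0,0,0],[0.28,0,0.22],50],[[0,0,0],[0.28,0,0.2],50],[[0,0,0],[0.1,0,0.05],50],[[0,0,0],[0,0,0],50],[[0,0,0],[0,0,0],50],[[0,0,0],[0,0,0],50],[[0,0,0],[0,0,0],50]]' ; python3 -m handwheel '[[[0,0,0],[0.44,0,-0.16],50],[[0,0,0],[0.44,0,-0.16],50],[[0,0,0],[0.44,0,-0.16],50],[[0,0,0],[0.58,0,-0.12],50],[[0,0,0],[0.58,0,-0.12],50],[[0,0,0],[0.58,0,-0.12],50],[[0,0,0],[0.78,0,-0.04],50],[[0,0,0],[0.78,0,-0.04],50],[[0,0,0],[0.78,0,-0.04],50],[[0,0,0],[0,0,0],50]]'; python3 - <<'E'
from h import *
go([*mw(-68,2),12],81.3,40)
I=arm.grab_frame("side")[:,:,::-1]
cv2.imwrite("pics/e.png",cv2.resize(I[100:240,240:400],None,fx=4,fy=4,interpolation=2))
E
```

```text
time: 11.38
tcp_pos: [615.0, -163.3, 13.4]
orientation: [-0.341, 0.071, 0.937, 0.025]
wrist_force: [2.2, -1.6, 0.9]
opening: 0.501
grip_force: 0.7
time: 12.22
tcp_pos: [579.2, -157.8, 57.0]
orientation: [-0.341, 0.071, 0.937, 0.025]
wrist_force: [0.9, 0.8, -0.1]
opening: 0.5
grip_force: 0.0
turn [-0.002 -0.001  0.   ] shift before turn cm [-5.7   0.1   1.09] after turn [-5.7   0.1   1.09] t 12.2167 tcp [ 579.2 -157.8   57. ] F [ 0.9  0.8 -0.1] op 0.5 q [ 0.62  1.15 -0.93  1.44  0.58  1.64  0.99]
```

View pics/e.png

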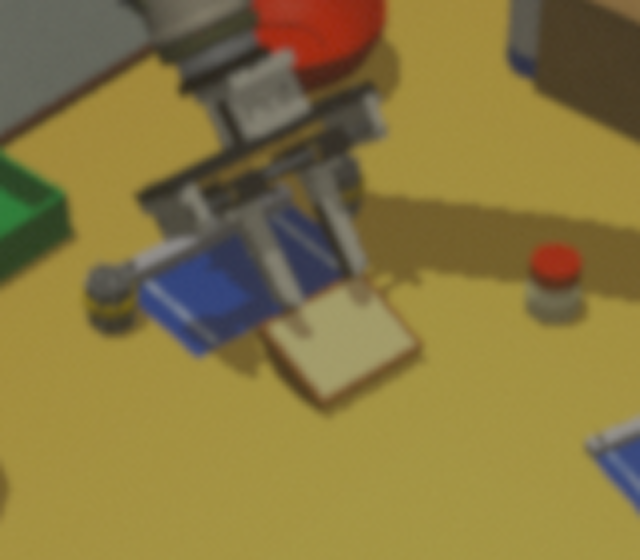

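The crop shows the fingers have slipped over the far edge: tips at (290,320) and (352,278), in front of the flat face, with the form back on its round back. I retreat, remeasure, and insert deeper before rising.

```bash
python3 -m handwheel '[[[0,0,0],[0,0,-2],50],[[0,0,0],[0,0,-3],50],[[0,0,0],[-1.5,0,-2],50],[[0,0,0],[-3,0,0],50],[[0,0,0],[-3,0,0],50],[[0,0,0],[-2,0,0],50],[[0,0,0],[0,0,0],50],[[0,0,0],[0,0,0],50],[[0,0,0],[0,0,0],50],[[0,0,0],[0,0,0],50]]' ; python3 - <<'E'
from h import *
H=hsv("top"); m=cv2.inRange(H,(18,20,110),(45,120,255)); f=big(m,(300,155,375,225)); r,p=rect(px2w("top",f,26))
print(cv2.boundingRect(f),r[1],tomat(r[0]),tomat(p).tolist())
go([*mw(-60,2),10],81.3,40)
E
```

```text
time: 13.1
tcp_pos: [696.1, -175.6, 49.1]
orientation: [-0.341, 0.071, 0.937, 0.025]
wrist_force: [-0.5, 0.0, 0.6]
opening: 0.498
grip_force: 0.0
(323, 163, 32, 23) (89.2771987915039, 58.9989128112793) [[-109.     1.7]] [[-138.4, -42.9], [-79.4, -42.9], [-79.5, 46.4], [-138.5, 46.3]]
turn [-0.002 -0.    -0.   ] shift before turn cm [3.12 0.12 7.74] after turn [3.12 0.11 7.74] t 13.15 tcp [ 696.2 -175.8   49.2] F [0.3 0.  0.1] op 0.5 q [ 0.49  1.24 -0.86  1.07  0.59  1.82  1.13]
```

```bash
python3 -m handwheel '[[[0,0,0],[0.31,0.01,0.77],50],[[0,0,0],[0.31,0.01,0.77],50],[[0,0,0],[0.31,0.01,0.77],50],[[0,0,0],[0.31,0.01,0.77],50],[[0,0,0],[0.31,0.01,0.77],50],[[0,0,0],[0.31,0.01,0.77],50],[[0,0,0],[0.31,0.01,0.77],50],[[0,0,0],[0,0,0],50],[[0,0,0],[0,0,0],50],[[0,0,0],[0,0,0],50]]' ; python3 - <<'E'
from h import *
for i in range(3):
  H=hsv("top"); m=cv2.inRange(H,(18,20,110),(45,120,255)); f=big(m,(300,155,375,225)); r,p=rect(px2w("top",f,26))
  print(cv2.boundingRect(f),r[1],tomat(r[0]),tomat(p).tolist())
go([*mw(-60,2),9],81.3,40)
print(tomat(arm.read_state()["tcp_pos"][:2]))
E
```

```text
time: 13.98
tcp_pos: [646.2, -167.3, 20.9]
orientation: [-0.341, 0.071, 0.937, 0.025]
wrist_force: [0.0, -0.9, -0.1]
opening: 0.501
grip_force: 0.0
(323, 163, 31, 24) (89.28662872314453, 60.020076751708984) [[-109.6    1.8]] [[-139.4, -43.0], [-79.4, -42.7], [-79.9, 46.6], [-139.8, 46.3]]
(324, 163, 30, 22) (88.42411041259766, 54.39948272705078) [[-106.1    1.8]] [[-133.3, -42.6], [-78.9, -42.4], [-79.0, 46.0], [-133.4, 46.0]]
(323, 164, 32, 25) (90.853271484375, 65.62324523925781) [[-113.3    2. ]] [[-146.1, -43.5], [-80.5, -43.4], [-80.5, 47.5], [-146.2, 47.4]]
turn [-0.002 -0.001 -0.   ] shift before turn cm [ 1.   -0.01  2.39] after turn [ 1.   -0.01  2.39] t 14.1333 tcp [ 646.3 -167.    20.8] F [-0.5  0.9 -0.3] op 0.5 q [ 0.54  1.22 -0.87  1.24  0.59  1.7   1.07]
[[-37.    2.1]]
```

```bash
python3 -m handwheel '[[[0,0,0],[0.33,0,0.8],50],[[0,0,0],[0.33,0,0.8],50],[[0,0,0],[0.33,0,0.8],50],[[0,0,0],[0.4,0,0.27],50],[[0,0,0],[0.4,0,0.27],50],[[0,0,0],[0.4,0,0.27],50],[[0,0,0],[0.4,0,0.27],50],[[0,0,0],[0.4,0,0.23],50],[[0,0,0],[0,0,0],50],[[0,0,0],[0,0,0],50]]' ; python3 - <<'E'
from h import *
for i in range(2):
  H=hsv("top"); m=cv2.inRange(H,(18,20,110),(45,120,255)); f=big(m,(300,155,375,225)); r,p=rect(px2w("top",f,26))
  print(cv2.boundingRect(f),r[1],tomat(r[0]),tomat(p).tolist())
s=arm.read_state();print(tomat(s["tcp_pos"][:2]),s["tcp_pos"],s["wrist_force"])
I=arm.grab_frame("side")[:,:,::-1]
cv2.imwrite("pics/f.png",cv2.resize(I[100:240,240:400],None,fx=4,fy=4,interpolation=2))
E
```

```text
time: 14.97
tcp_pos: [599.6, -160.3, 11.8]
orientation: [-0.341, 0.071, 0.937, 0.025]
wrist_force: [0.3, -0.2, -0.7]
opening: 0.501
grip_force: 0.2
(321, 166, 34, 28) (92.73828887939453, 74.19721984863281) [[-124.4    2.1]] [[-161.4, -44.3], [-87.2, -44.2], [-87.3, 48.5], [-161.6, 48.3]]
(322, 166, 33, 27) (92.7363510131836, 74.16668701171875) [[-124.4    2.1]] [[-161.4, -44.3], [-87.2, -44.2], [-87.3, 48.4], [-161.5, 48.4]]
[[-83.9   1.8]] [ 599.83688179 -160.26096903   11.58778709] [-0.31098749 -1.24159949  0.37576657]
```

View pics/f.png

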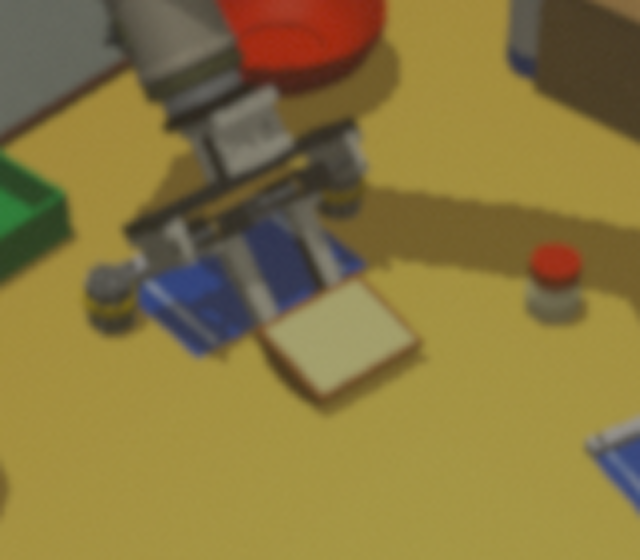

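The crop shows the fingers now under the far edge at (262,325) and (335,285). The pale face at (340,338) is foreshortened less than before, so it has tipped slightly towards the robot. I follow the roll upwards.

```bash
python3 -m handwheel '[[[0,0,0],[0.37,0,-0.12],50],[[0,0,0],[0.37,0,-0.12],50],[[0,0,0],[0.37,0,-0.12],50],[[0,0,0],[0.39,0,-0.08],50],[[0,0,0],[0.39,0,-0.08],50],[[0,0,0],[0.39,0,-0.07],50],[[0,0,0],[0,0,0],50],[[0,0,0],[0,0,0],50],[[0,0,0],[0,0,0],50],[[0,0,0],[0,0,0],50]]' ; cat >> h.py <<'E'
def look(b=(300,155,385,245)):
  H=hsv("top"); m=cv2.inRange(H,(18,20,90),(45,120,255)); f=big(m,b); r,p=rect(px2w("top",f,26))
  print(cv2.boundingRect(f),np.round(r[1],1),tomat(r[0]),tomat(p).tolist())
  s=arm.read_state();print(tomat(s["tcp_pos"][:2]),s["tcp_pos"].round(1),s["wrist_force"].round(1),s["time"])
E
python3 - <<'E'
from h import *
look();look()
E
```

```text
time: 15.95
tcp_pos: [586.2, -158.1, 30.6]
orientation: [-0.342, 0.071, 0.937, 0.025]
wrist_force: [1.0, 0.1, -0.3]
opening: 0.499
grip_force: 0.6
(323, 172, 30, 23) [84. 58.] [[-137.     1.9]] [[-165.9, -40.2], [-108.0, -40.1], [-108.1, 44.0], [-166.1, 43.8]]
[[-97.7   1.8]] [ 586.2 -158.2   30.5] [0.4 0.  0.1] 16.0
(322, 172, 31, 23) [84.8 58.5] [[-136.8    1.8]] [[-166.0, -40.7], [-107.5, -40.6], [-107.6, 44.2], [-166.1, 44.2]]
[[-97.7   1.8]] [ 586.1 -158.1   30.5] [ 1.2  0.5 -0.5] 16.05
```

```bash
python3 -m handwheel '[[[0,0,0],[0.39,0,-0.03],50],[[0,0,0],[0.39,0,-0.03],50],[[0,0,0],[0.39,0,-0.03],50],[[0,0,0],[0.39,0,-0.03],50],[[0,0,0],[0.46,0,0.04],50],[[0,0,0],[0.46,0,0.04],50],[[0,0,0],[0.46,0,0.04],50],[[0,0,0],[0,0,0],50],[[0,0,0],[0,0,0],50],[[0,0,0],[0,0,0],50]]' ; 
python3 - <<'E'
from h import *
look()
I=arm.grab_frame("side")[:,:,::-1]
cv2.imwrite("pics/g.png",cv2.resize(I[100:240,240:400],None,fx=4,fy=4,interpolation=2))
E
```

```text
time: 16.88
tcp_pos: [564.0, -154.8, 49.7]
orientation: [-0.341, 0.071, 0.937, 0.025]
wrist_force: [1.8, -1.1, 1.3]
opening: 0.5
grip_force: 1.1
(347, 161, 9, 19) [18.7 60.3] [[-89.5 -32.8]] [[-120.0, -41.1], [-59.7, -43.3], [-59.0, -24.6], [-119.3, -22.4]]
[[-120.     1.8]] [ 564.1 -154.8   49.7] [ 2.2 -0.3  1. ] 16.9333
```

View pics/g.png

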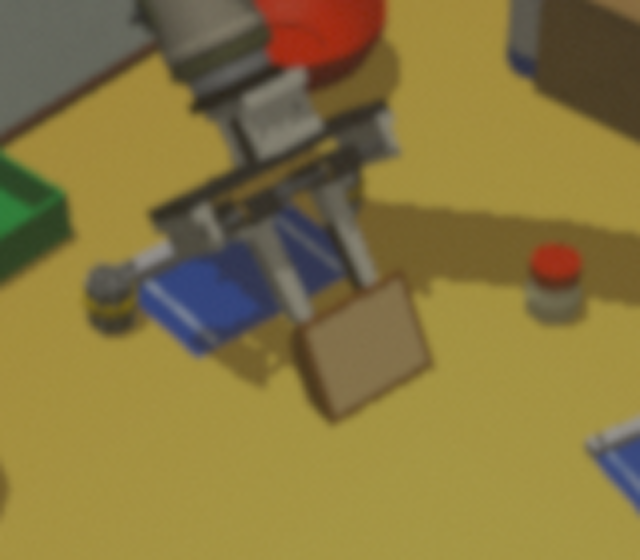

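The crop shows the form tipped to about 65°, its flat face towards the camera at (365,350) and the fingers behind its upper edge. I carry on over the top.

```bash
python3 -m handwheel '[[[0,0,0],[0.5,0,0.18],50],[[0,0,0],[0.5,0,0.18],50],[[0,0,0],[0.5,0,0.18],50],[[0,0,0],[0.5,0,0.19],50],[[0,0,0],[0.5,0,0.19],50],[[0,0,0],[0.5,0,0.37],50],[[0,0,0],[0.5,0,0.37],50],[[0,0,0],[0.5,0,0.37],50],[[0,0,0],[0.5,0,0.37],50],[[0,0,0],[0.27,0,0.17],50]]' ; python3 -m handwheel '[[[0,0,0],[0.4,0,0.34],50],[[0,0,0],[0.4,0,0.34],50],[[0,0,0],[0,0,0],50],[[0,0,0],[0,0,0],50],[[0,0,0],[0,0,0],50],[[0,0,0],[0,0,0],50],[[0,0,0],[0,0,0],50],[[0,0,0],[0,0,0],50],[[0,0,0],[0,0,0],50],[[0,0,0],[0,0,0],50]]'
python3 - <<'E'
from h import *
print(tomat(arm.read_state()["tcp_pos"][:2]))
I=arm.grab_frame("side")[:,:,::-1]
cv2.imwrite("pics/h.png",cv2.resize(I[100:240,240:400],None,fx=4,fy=4,interpolation=2))
E
```

```text
time: 17.82
tcp_pos: [510.2, -146.8, 60.5]
orientation: [-0.342, 0.071, 0.937, 0.025]
wrist_force: [0.5, 0.2, -0.4]
opening: 0.5
grip_force: 0.0
time: 18.65
tcp_pos: [501.1, -145.1, 60.6]
orientation: [-0.342, 0.071, 0.937, 0.025]
wrist_force: [-0.1, 0.2, 0.6]
opening: 0.501
grip_force: 0.0
[[-183.8    1.8]]
```

View pics/h.png

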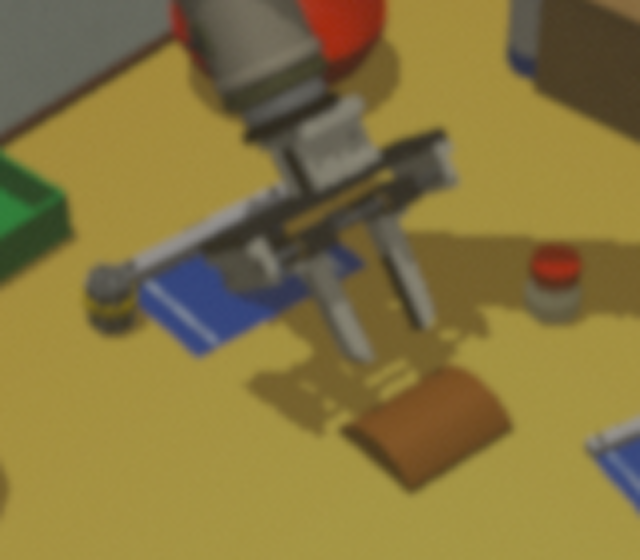

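The form now lies with its round back up: brown back at (430,430), ends at (345,430) and (510,425). I raise, straighten the tool and measure it.

```bash
python3 -m handwheel '[[[0,0,0],[1.7,0,-2],50],[[0,0,0],[1.7,0,-2],50],[[0,0,0],[1.7,0,-2],50],[[0,-0.1164,0],[0,0,0],50],[[0,-0.1164,0],[0,0,0],50],[[0,-0.1164,0],[0,0,0],50],[[0,-0.1164,0],[0,0,0],50],[[0,-0.1164,0],[0,0,0],50],[[0,-0.1164,0],[0,0,0],50],[[0,0,0],[0,0,0],50]]'
python3 - <<'E'
from h import *
for n,b in(("top",(270,150,400,275)),("side",(320,180,380,235))):
    H=hsv(n); m=cv2.inRange(H,(3,100,40),(19,255,200)); f=big(m,b); r,p=rect(px2w(n,f,8))
    print(n,cv2.boundingRect(f),np.round(r[1],1),tomat(r[0]),tomat(p).tolist())
go([*mw(-280,2),60],81.3,0)
E
```

```text
time: 19.53
tcp_pos: [496.7, -144.5, 140.0]
orientation: [0.002, 0.074, 0.997, -0.002]
wrist_force: [-1.9, -0.4, -0.1]
opening: 0.5
grip_force: 0.0
top (315, 197, 36, 31) [102.8  82.1] [[-223.4    1.3]] [[-264.0, -50.5], [-181.9, -49.8], [-182.8, 53.1], [-264.9, 52.3]]
side (327, 192, 40, 30) [113.  76.] [[-227.1   -2.5]] [[-266.3, -58.2], [-190.2, -59.7], [-188.0, 53.3], [-264.0, 54.7]]
turn [-0.004 -0.001  0.001] shift before turn cm [9.49 0.13 8.02] after turn [9.5  0.09 8.  ] t 19.6333 tcp [ 499.8 -145.7  140. ] F [ 1.9 -0.4 -0.4] op 0.5 q [ 0.88  0.69 -1.07  2.1   0.83  0.86  0.73]
```

```bash
python3 -m handwheel '[[[0,0,0],[2,0,0],60],[[0,0,0],[2,0,0],60],[[0,0,0],[2,0,0],60],[[0,0,0],[2,0,0],60],[[0,0,0],[1.5,0.1,0],60],[[0,0,0],[0,0,2],60],[[0,0,0],[0,0,2],60],[[0,0,0],[0,0,2],60],[[0,0,0],[0,0,1],60],[[0,0,0],[0,0,0],60]]'
python3 - <<'E'
from h import *
go([*mw(-280,2),7],81.3,0)
E
```

```text
time: 20.47
tcp_pos: [407.6, -129.6, 67.5]
orientation: [-0.002, 0.075, 0.997, -0.0]
wrist_force: [0.1, -0.0, 0.1]
opening: 0.6
grip_force: 0.0
turn [-0.001 -0.004  0.001] shift before turn cm [ 0.12 -0.1   6.05] after turn [ 0.14 -0.1   6.05] t 20.4667 tcp [ 407.6 -129.6   67.5] F [ 0.1 -0.   0.1] op 0.6 q [ 0.81  0.7  -0.94  2.35  1.08  0.63  0.44]
```

```bash
python3 -m handwheel '[[[0,0,0],[0.1,-0.1,1.5],60],[[0,0,0],[0,0,1.5],60],[[0,0,0],[0,0,1.3],60],[[0,0,0],[0,0,1],60],[[0,0,0],[0,0,0.7],60],[[0,0,0],[0,0,0],60],[[0,0,0],[-0.4,0,0],60],[[0,0,0],[-0.4,0,0],60],[[0,0,0],[-0.6,0,0],60],[[0,0,0],[-0.6,0,0],60]]'
python3 - <<'E'
from h import *
go([*mw(-60,1),7],81.3,0)
for n,b in(("top",(270,120,400,275)),):
    H=hsv(n); m=cv2.inRange(H,(3,100,40),(19,255,200)); f=big(m,b); r,p=rect(px2w(n,f,8))
    print(n,cv2.boundingRect(f),np.round(r[1],1),tomat(r[0]),tomat(p).tolist())
E
```

```text
time: 21.3
tcp_pos: [426.2, -134.0, 9.9]
orientation: [-0.0, 0.075, 0.997, -0.001]
wrist_force: [-2.0, 0.3, 0.7]
opening: 0.6
grip_force: 0.9
turn [-0.002 -0.     0.001] shift before turn cm [-19.95  -0.06   0.29] after turn [-19.95  -0.04   0.29] t 21.3 tcp [ 426.2 -134.     9.9] F [-2.   0.3  0.7] op 0.6 q [ 0.73  0.81 -0.83  2.34  1.29  0.59  0.27]
top (386, 269, 1, 1) [0. 0.] [[-367.  -183.9]] [[-367.0, -183.9], [-367.0, -183.9], [-367.0, -183.9], [-367.0, -183.9]]
```

```bash
python3 -m handwheel '[[[0,0,0],[0.6,0,0],60],[[0,0,0],[0,0,0.3],60],[[0,0,0],[0,0,0.3],60],[[0,0,0],[-0.5,0,0],60],[[0,0,0],[-0.8,0,0],60],[[0,0,0],[-0.8,0,0],60],[[0,0,0],[-1,0,0],60],[[0,0,0],[-1,0,0],60],[[0,0,0],[-1,0,0],60],[[0,0,0],[-1,0,0],60]]'; python3 -m handwheel '[[[0,0,0],[-1,0,0],60],[[0,0,0],[-1,0,0],60],[[0,0,0],[-1,0,0],60],[[0,0,0],[-1,0,0],60],[[0,0,0],[-1,0,0],60],[[0,0,0],[-1,0,0],60],[[0,0,0],[-1,0,0],60],[[0,0,0],[-1,0,0],60],[[0,0,0],[-1,0,0],60],[[0,0,0],[-1,0,0],60]]'
python3 - <<'E'
from h import *
go([*mw(-60,1),5],81.3,0)
for n in("top","side"):
    H=hsv(n); m=cv2.inRange(H,(3,100,40),(19,255,200)); 
    for c in cv2.findContours(m,0,1)[0]:
        if cv2.contourArea(c)>60:
            r,p=rect(px2w(n,c[:,0],8)); 
            if abs(tomat(r[0])).max()<330: print(n,cv2.boundingRect(c),np.round(r[1],1),tomat(r[0]),tomat(p).tolist())
E
```

```text
time: 22.18
tcp_pos: [480.4, -142.1, 3.3]
orientation: [-0.001, 0.075, 0.997, -0.001]
wrist_force: [-1.4, 0.1, -1.0]
opening: 0.598
grip_force: 0.7
time: 23.02
tcp_pos: [579.5, -157.2, 3.3]
orientation: [-0.001, 0.075, 0.997, -0.001]
wrist_force: [-1.4, 0.3, 0.9]
opening: 0.599
grip_force: 0.8
turn [-0.001 -0.001  0.001] shift before turn cm [-4.44 -0.08 -0.17] after turn [-4.44 -0.07 -0.17] t 23.0167 tcp [ 579.5 -157.2    3.3] F [-1.4  0.3  0.9] op 0.6 q [ 0.71  0.92 -0.87  1.99  1.06  0.77  0.61]
top (382, 200, 15, 14) [40.4 43.4] [[-178.5 -167.5]] [[-202.1, -149.5], [-194.8, -192.3], [-155.0, -185.5], [-162.3, -142.7]]
top (221, 117, 38, 36) [115.7 115. ] [[-29.5 329.4]] [[-109.2, 312.3], [-12.9, 249.5], [50.3, 346.5], [-46.0, 409.2]]
top (214, 54, 426, 129) [1411.6  410.8] [[ 132. -260.]] [[33.1, -988.4], [439.4, -927.7], [231.0, 468.3], [-175.3, 407.7]]
side (198, 199, 40, 32) [112.4 126. ] [[-12.5 311.7]] [[-95.9, 298.7], [9.9, 230.2], [71.0, 324.6], [-34.9, 393.1]]
side (292, 175, 17, 16) [22.9 76.5] [[-58.8  43.7]] [[-96.2, 29.7], [-19.9, 34.8], [-21.5, 57.7], [-97.8, 52.5]]
side (314, 163, 14, 22) [38.  98.6] [[-67.8 -28.4]] [[-115.6, -5.9], [-47.6, -77.2], [-20.0, -51.0], [-88.1, 20.4]]
side (372, 160, 14, 13) [41.2 57.4] [[-157.5 -192.5]] [[-192.7, -190.0], [-148.5, -226.7], [-122.2, -194.9], [-166.4, -158.3]]
side (240, 87, 67, 49) [160.7 353.8] [[ 244.2 -134. ]] [[108.7, 5.3], [228.4, -327.7], [379.6, -273.4], [260.0, 59.6]]
```

```bash
python3 -m handwheel '[[[0,0,0],[-0.8,0,0],60],[[0,0,0],[-0.8,0,0],60],[[0,0,0],[-0.8,0,0],60],[[0,0,0],[-0.8,0,0],60],[[0,0,0],[-0.8,0,0],60],[[0,0,0],[-0.5,0,0],60],[[0,0,0],[-0.3,0,0],60],[[0,0,0],[-0.2,0,0],60],[[0,0,0],[-0.1,0,0],60],[[0,0,0],[-0.1,0,0],60]]'; python3 -m handwheel '[[[0,0,0],[-0.1,0,0],60],[[0,0,0],[-0.1,0,0],60],[[0,0,0],[-0.1,0,0],60],[[0,0,0],[0,0,0],60],[[0,0,0],[0,0,0],60],[[0,0,0],[0,0,0],60],[[0,0,0],[0,0,0],60],[[0,0,0],[0,0,0],60],[[0,0,0],[0,0,0],60],[[0,0,0],[0,0,0],60]]'
python3 - <<'E'
from h import *
s=arm.read_state();print(tomat(s["tcp_pos"][:2]),s["tcp_pos"],s["wrist_force"]@[*EX,0])
E
```

```text
time: 23.95
tcp_pos: [629.8, -164.7, 3.3]
orientation: [-0.001, 0.075, 0.997, -0.001]
wrist_force: [-1.6, 0.6, 1.3]
opening: 0.6
grip_force: 0.8
time: 24.78
tcp_pos: [633.1, -165.3, 3.3]
orientation: [-0.0, 0.075, 0.997, -0.001]
wrist_force: [0.3, -0.3, -0.7]
opening: 0.601
grip_force: 0.0
[[-50.2   1.9]] [ 633.14505259 -165.260453      3.33211266] 0.32711847455960763
```

```bash
for i in 1; do python3 -m handwheel '[[[0,0,0],[-0.05,0,0],60],[[0,0,0],[-0.05,0,0],60],[[0,0,0],[-0.05,0,0],60],[[0,0,0],[-0.05,0,0],60],[[0,0,0],[0,0,0],60],[[0,0,0],[0,0,0],60],[[0,0,0],[0,0,0],60],[[0,0,0],[0,0,0],60],[[0,0,0],[0,0,0],60],[[0,0,0],[0,0,0],60]]'; done;  python3 -m handwheel '[[[0,0,0],[-0.05,0,0],60],[[0,0,0],[-0.05,0,0],60],[[0,0,0],[-0.05,0,0],60],[[0,0,0],[0,0,0],60],[[0,0,0],[0,0,0],60],[[0,0,0],[0,0,0],60],[[0,0,0],[0,0,0],60],[[0,0,0],[0,0,0],60],[[0,0,0],[0,0,0],60],[[0,0,0],[0,0,0],60]]'
```

```text
time: 25.62
tcp_pos: [634.9, -165.6, 3.3]
orientation: [-0.0, 0.075, 0.997, -0.001]
wrist_force: [-1.1, 0.1, 1.0]
opening: 0.598
grip_force: 1.0
time: 26.45
tcp_pos: [636.6, -165.8, 3.3]
orientation: [-0.0, 0.075, 0.997, -0.001]
wrist_force: [-0.9, 0.0, 0.8]
opening: 0.599
grip_force: 0.3
```

```bash
for i in 1; do python3 -m handwheel '[[[0,0,0],[-0.05,0,0],60],[[0,0,0],[-0.05,0,0],60],[[0,0,0],[-0.05,0,0],60],[[0,0,0],[0,0,0],60],[[0,0,0],[0,0,0],60],[[0,0,0],[0,0,0],60],[[0,0,0],[0,0,0],60],[[0,0,0],[0,0,0],60],[[0,0,0],[0,0,0],60],[[0,0,0],[0,0,0],60]]'; done;  python3 -m handwheel '[[[0,0,0],[-0.05,0,0],60],[[0,0,0],[-0.05,0,0],60],[[0,0,0],[0,0,0],60],[[0,0,0],[0,0,0],60],[[0,0,0],[0,0,0],60],[[0,0,0],[0,0,0],60],[[0,0,0],[0,0,0],60],[[0,0,0],[0,0,0],60],[[0,0,0],[0,0,0],60],[[0,0,0],[0,0,0],60]]'
python3 - <<'E'
from h import *
I=arm.grab_frame("side")[:,:,::-1]
cv2.imwrite("pics/i.png",cv2.resize(I[120:220,240:370],None,fx=6,fy=6,interpolation=2))
E
```

```text
time: 27.28
tcp_pos: [637.1, -165.9, 3.2]
orientation: [-0.001, 0.075, 0.997, -0.001]
wrist_force: [-4.9, 0.3, 3.0]
opening: 0.603
grip_force: 2.5
time: 28.12
tcp_pos: [637.1, -165.9, 3.2]
orientation: [-0.002, 0.075, 0.997, -0.001]
wrist_force: [-7.6, 1.7, 5.9]
opening: 0.6
grip_force: 4.0
```

View pics/i.png

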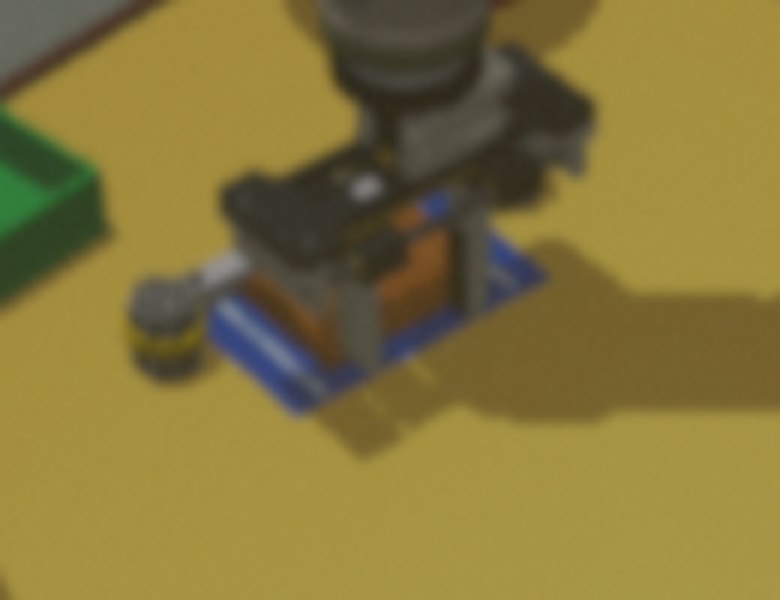

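The force jumped and motion stopped at TCP x = 637, so the form is against the rail. The crop shows it at about (380,290), inside the left white line. I back off, rise clear and check.

```bash
python3 -m handwheel '[[[0,0,0],[0.3,0,0],60],[[0,0,0],[1,0,0],60],[[0,0,0],[2,0,0],60],[[0,0,0],[2,0,-1],60],[[0,0,0],[2,0,-3],60],[[0,0,0],[3,0,-3],60],[[0,0,0],[3,0,-3],60],[[0,0,0],[3,0,-3],60],[[0,0,0],[2,0,-2],60],[[0,0,0],[0,0,0],60]]'
python3 - <<'E'
from h import *
for n in("top","side"):
    H=hsv(n); m=cv2.inRange(H,(3,100,40),(19,255,200)); 
    for c in cv2.findContours(m,0,1)[0]:
        if cv2.contourArea(c)>60:
            r,p=rect(px2w(n,c[:,0],8)); 
            if abs(tomat(r[0])).max()<100: print(n,cv2.boundingRect(c),np.round(r[1],1),tomat(r[0]),tomat(p).tolist())
    V=px2w(n,np.argwhere(cv2.inRange(H,(0,0,110),(179,100,255)))[:,::-1],0);l=tomat(V);k=l[(l[:,0]<25)&(l[:,0]>-45)&(abs(abs(l[:,1])-64)<10)];print(n,"lines",k[k[:,1]>0].mean(0),k[k[:,1]<0].mean(0))
I=arm.grab_frame("top")[:,:,::-1]
cv2.imwrite("pics/j.png",cv2.resize(I[110:210,295:400],None,fx=5,fy=5,interpolation=2))
E
```

```text
time: 29.0
tcp_pos: [456.9, -138.6, 154.7]
orientation: [0.001, 0.075, 0.997, -0.002]
wrist_force: [-0.2, -0.5, -0.1]
opening: 0.602
grip_force: 0.0
top (327, 128, 34, 25) [98.1 78.7] [[1.2 1.9]] [[-37.9, -47.4], [40.9, -47.0], [40.3, 51.1], [-38.4, 50.7]]
top lines [-9.66938776 62.95714286] [-19.31923077 -63.84358974]
side (281, 154, 37, 26) [107.8  80.6] [[ 0.1 -1.6]] [[-40.6, -55.2], [40.0, -55.8], [40.7, 52.1], [-39.9, 52.6]]
side lines [-9.58596491 63.02807018] [-13.19777778 -64.14666667]
```

View pics/j.png

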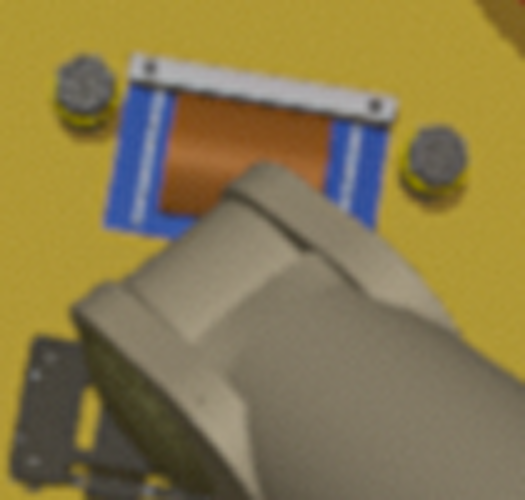

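The form lies flush against the rail at (245,150), centred between the white lines to within about 2 mm, and the bundles have not moved. I hand it in.

```bash
python3 -c "
from station import arm
print(arm.finish_job())"
```

```text
the job is handed in; nothing more can be done
None
```

The form lies flat side down, flush against the rail and within about 2 mm of the middle between the white lines by camera; the job was handed in at about 29 s of the 72 s allowed, with no verdict returned.

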